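Unscrew the mill jar's cap, whichever way its thread runs, and hold it over the jar

ROBOT

A 6-joint arm with a two-finger parallel gripper is mounted at the origin on the work surface; the furniture and walls round the work are solid. World frame = base frame: x ahead of the robot, y to its left, z up, the work surface at z = 0. Lengths are in m, angles in degrees, forces in N, time in s.
With the tool pointing down it reaches from about 0.375 to 0.75 m from the base axis. Payload 9 kg.
Tool frame: the origin (TCP) lies midway between the tips of the shut fingers; the grasp point (between the pads) lies 19 mm behind it; y points along the fingers, x is the direction in which the jaws open and shut, and the axes are right-handed (so a half turn about y gives the same grasp; the last joint's range is limited). The gripper opens to 85 mm and grips with 20 to 120 N. Pads are 22 mm wide; open, the fingers measure 114 mm over their backs; the gripper's body (76 mm by 85 mm) begins 54 mm behind the grasp point. The pads swing forward as they close: fully open they stand 13 mm farther back than shut.
Start: joints at [-79.452, 5.964, 5.575, 89.605, 0, 77.527], TCP at [0.235, -0.552, 0.231] pointing down, gripper open.
Joint ranges: [-171.21, 171.21], [-48.23, 106.86], [-62.78, 66.21], [-105.2, 120.99], [-86.42, 89.51], [-180, 180]. Speed limits (degrees/s): [127.2, 127.2, 147.25, 180, 180, 180].

INTERFACE

Orientations are given as [roll, pitch, yaw] about the fixed x, y, z axes, in that order (R = Rz(yaw) Ry(pitch) Rx(roll)).
In Python, from bench import arm, viewer, ticket gives the robot as it stands.
- The arm moves only by the tool carry_out, never from a script. Its argument "rows" is a list of rows, each an object of numbers: "ax", "ay", "az": the turn, a rotation vector about the tool's x, y, z in degrees; "dx", "dy", "dz": the shift along the tool's x, y, z in m; "hand": the closure in counts, from 0 (fully open) to 255 (shut). A call has 1 to 10 rows; each row shifts and turns the commanded pose from where the row before left it, along the tool's axes as they then stand; what a row does not reach is not made up. A row lasts 1/8 s, in which the tool goes at most 62.5 mm and 10.7 degrees, less where a joint would pass 70% of its speed; a pose out of reach is approached as far as the arm can. A call is refused whole if a number of a shift passes 0.0625 or a number of a turn 10.7, either way. A call with a gripper value outside its range is refused whole. The fingers move at their own pace and stop on an object; the grip force is fixed at half the most. Time passes only in rows, so rows that do not move let the fingers close. It gives the time, the measured TCP pose, the force and the opening at its end, in the units of the state.
- arm.get_state(): the state, without advancing time (a new reading comes with each control period).
- viewer.get_image(name): name is "scene" or "side" or "wrist"; returns (picture, depth): 384x512x3 uint8, red, green, blue; 384x512 float32, m along the optical axis (not along the pixel's ray), 0 where there is no reading.
- viewer.calibration(name): a dict with "fx", "fy", "cx", "cy" (pixels), "rvec" (rotation vector, rad) and "tvec" (3), from world to camera coordinates, as OpenCV has them; the wrist camera has in their place "mount" (4x4, takes a point from camera to tool coordinates, whose origin is the TCP and whose axes are the tool frame's). Camera axes: x right, y down, z forward; pixel columns grow to the right and rows downward; lengths in m; the calibration is good to about 2 mm. A picture is of the moment at which its call begins: read the wrist's pose just before it. calibration takes no time and is no camera call.
- ticket.hand_in(): hands the job in, once; it reports no verdict.
The state is a dict: "time_s": time; "qpos": joint angles; "qvel": joint speeds; "joint_efforts": joint torques, N m; "tcp_pos": TCP position; "eef_rot": TCP orientation; "wrist_force": force on the tool from outside, world axes, zero at the start; "ft_torque": the same for the moment, N m; "width": finger opening in m.
Only numpy, scipy, OpenCV 4.12 (cv2) and the standard library are available. Lean on these libraries where they do the work, as an engineer would, in place of code of your own. Each camera call takes 0.05 s, during which the arm holds its last target.

TASK

The test glaze is in the middle-sized of the three mill jars on the bench rail. Unscrew that jar's cap: jars for the two turning senses of the mill are mixed, so its thread may be left-hand or right-hand and nothing shows which; try one way, then the other, until it turns, and do not pull it off by force. Lift the cap straight off and finish while still holding it, steady and level, straight above its own jar with 5 to 15 cm of air under it, so that drips fall back in; leave the other two jars closed and do not knock the things standing round about.

Things in the scene. Friction and masses are not known exactly. Their poses are not given: they have to be found in the camera images.
- cap_mid_center (a point): middle-sized jar's screw cap: black, ribbed, round, 64 mm across the ribs, 33 mm high, about 90 g, grey disc and small orange dot near the edge on top. Point: on its axis, half-way up (16 mm above its lower edge); z up, x to the dot. Closed, the dot lies along the jar's x. When the thread stops it, a gripper's pads slip round it. All three caps are alike.
- cap_small_center (a point): small jar's screw cap: black, ribbed, round, 64 mm across the ribs, 33 mm high, about 90 g, grey disc and small orange dot near the edge on top. Point: on its axis, half-way up (16 mm above its lower edge); z up, x to the dot.
- cap_large_center (a point): large jar's screw cap: black, ribbed, round, 64 mm across the ribs, 33 mm high, about 90 g, grey disc and small orange dot near the edge on top. Point: on its axis, half-way up (16 mm above its lower edge); z up, x to the dot.
- jar_mid_mouth (a point): centre of the middle-sized mill jar's mouth, at rim level; white porcelain jar with a blue band, 90 mm across, clamped to the rail: it cannot move or turn. z up, y along the rail. The closed cap reaches from 22 mm below to 11 mm above this point, the shoulder lies 24 mm below. Turned to tighten, a cap stops at once; to loosen, it turns easily, is free at 0.9 rad (50 deg), stops at 1.45 rad; between these it lifts straight off.
- jar_small_mouth (a point): centre of the small mill jar's mouth, at rim level; white porcelain jar with a blue band, 68 mm across, clamped to the rail: it cannot move or turn. z up, y along the rail.
- jar_large_mouth (a point): centre of the large mill jar's mouth, at rim level; white porcelain jar with a blue band, 112 mm across, clamped to the rail: it cannot move or turn. z up, y along the rail.
- rail_mid (a point): bench rail, 434 mm long, that carries the three jars in a row 136 mm apart, in any order. The point is the middle of its upper side, 16 mm above the worktop; y along the rail.
- tape_center (a point): roll of masking tape, 96 mm across, 25 mm high, lying flat; a bystander. The point is half-way up.
- cup_center (a point): open grey plastic weighing cup, 76 mm across, 85 mm high; a bystander. The point is half-way up.
- scoop_center (a point): small metal scoop with powder, 181 mm long, 52 mm high; a bystander. The point is half-way up.

How it is judged (in metres and radians):
On the way, in this order (a step that is already met when the one before it is completed fails the run):
1. the middle jar's cap has been turned loose, more than 0.7 rad from its closed angle, while still down on the jar's mouth (angle between the x axis of cap_mid_center and the x axis of jar_mid_mouth, either way round above 0.7 rad and z of cap_mid_center in the frame of jar_mid_mouth below 0.006 m and horizontal distance between cap_mid_center and jar_mid_mouth below 0.01 m), for 0.1 s.
2. the cap is lifted clear above the mouth of its jar (z of cap_mid_center in the frame of jar_mid_mouth above 0.051 m and horizontal distance between cap_mid_center and jar_mid_mouth below 0.06 m), for 0.1 s.
At the end, for the whole second after the job is handed in: The gripper holds the middle jar's cap (more than 1 N on it) at rest, tilted less than 0.3 rad, its axis within 45 mm of the axis of its own jar and its lower edge 35 to 180 mm above the jar's mouth; the small and large jars' caps are still on their jars (within 12 mm of the mouth) (z of cap_mid_center in the frame of jar_mid_mouth between 0.051 and 0.196 m and horizontal distance between cap_mid_center and jar_mid_mouth below 0.045 m and angle between cap_mid_center's own z axis and vertical below 0.3 rad and contact force between the fingers and cap_mid above 1 N and linear speed of cap_mid below 0.05 m/s and distance between cap_small_center and jar_small_mouth below 0.012 m and distance between cap_large_center and jar_large_mouth below 0.012 m); the arm keeps its last pose, push and grip.
It fails at once if the small jar's cap is pulled up or shoved out of place (distance of cap_small_center from where it was at the start of the episode above 0.012 m).
It fails at once if the large jar's cap is pulled up or shoved out of place (distance of cap_large_center from where it was at the start of the episode above 0.012 m).
It fails at once if the tape is knocked more than 40 mm from its place (distance of tape_center from where it was at the start of the episode above 0.04 m).
It fails at once if the cup is knocked more than 40 mm from its place (distance of cup_center from where it was at the start of the episode above 0.04 m).
It fails at once if the scoop is knocked more than 40 mm from its place (distance of scoop_center from where it was at the start of the episode above 0.04 m).
It also fails if it takes over 48 s, if anything falls off the work surface, if the arm or the gripper's body presses on something with over 40 N, if the wrist force passes 120 N, or if a joint passes its speed limit or range.

## Working session

There is one attempt and no reset: what is moved stays moved. The work goes in short steps, Python scripts to look and compute and a tool call to move; the robot and the scene stay as the last step left them, time stands still between calls to the robot, and variables do not carry over. Pictures are saved under pics/ and viewed, and the job is handed in when it is done.

Besides the shell and the picture viewer there is one more tool, called as name(argument=value, ...) on one line, values as JSON. carry_out: Moves the arm, as the interface text tells. Its arguments: {"type":"object","properties":{"rows":{"type":"array","items":{"type":"object","properties":{"ax":{"type":"number"},"ay":{"type":"number"},"az":{"type":"number"},"dx":{"type":"number"},"dy":{"type":"number"},"dz":{"type":"number"},"hand":{"type":"number"}}}}},"required":["rows"]}

```bash
mkdir -p pics; cat > h.py <<'E'
import numpy as np, cv2
from bench import arm, viewer, ticket
from scipy.spatial.transform import Rotation as R
def snap(n,f):
    s=arm.get_state(); im,d=viewer.get_image(n)
    cv2.imwrite(f'pics/{f}.png',im[:,:,::-1]); np.savez(f'pics/{f}.npz',im=im,d=d,p=s['tcp_pos'],r=s['eef_rot'])
    return im,d,s
E
python3 - <<'E'
from h import *
for n in ['scene','side','wrist']:
    snap(n,n+'0'); print(n,viewer.calibration(n))
print(arm.get_state())
E
```

```text
scene {'fx': 364.7098293306874, 'fy': 364.7098293306874, 'cx': 254.0446793829089, 'cy': 190.84105479095305, 'rvec': array([ 0.94050762, -2.16576234,  1.35917707]), 'tvec': array([0.36585075, 0.2344923 , 0.8301781 ])}
side {'fx': 386.212413206411, 'fy': 386.212413206411, 'cx': 249.88997888553214, 'cy': 194.9495403690665, 'rvec': array([ 0.0994523 ,  2.64233384, -1.65387325]), 'tvec': array([0.4422709 , 0.03876503, 1.06490755])}
wrist {'fx': 312.6627589869113, 'fy': 312.6627589869113, 'cx': 252.9782613560268, 'cy': 187.7233063270402, 'mount': array([[ 9.99999803e-01,  4.58552025e-04, -4.28580577e-04,
         5.12369455e-04],
       [ 5.55027020e-04, -3.27197909e-01,  9.44955671e-01,
        -1.43654999e-01],
       [ 2.93080667e-04, -9.44955723e-01, -3.27198099e-01,
         8.45049575e-02],
       [ 0.00000000e+00,  0.00000000e+00,  0.00000000e+00,
         1.00000000e+00]])}
{'time_s': 0.15, 'qpos': array([-7.94535803e+01,  5.98876185e+00,  5.53684229e+00,  8.96035625e+01,
        8.41427934e-04,  7.75302095e+01]), 'qvel': array([-0.00231295, -0.11957494,  0.10566146,  0.03862167,  0.05486741,
       -0.03070967]), 'joint_efforts': array([ 3.04726949e-03, -5.57355058e+01,  5.04006529e+01,  1.23957286e-02,
       -2.55959885e-04, -1.95688654e-05]), 'tcp_pos': array([ 0.23459566, -0.55196977,  0.23071702]), 'eef_rot': array([-8.99871985e+01,  5.39915374e-02, -6.69837843e+01]), 'wrist_force': array([-0.35275881,  0.5091177 , -0.30907804]), 'ft_torque': array([ 0.02469415, -0.00142074,  0.02264419]), 'width': 0.08537302917661942}
```

View pics/scene0.png

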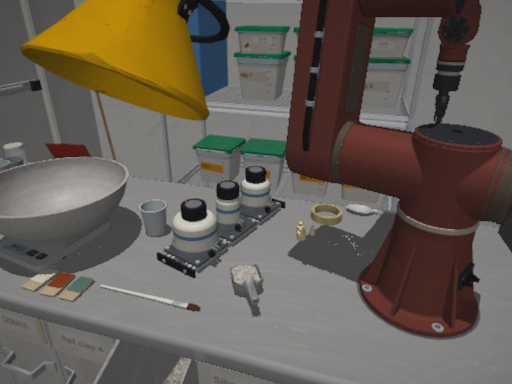

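View pics/side0.png

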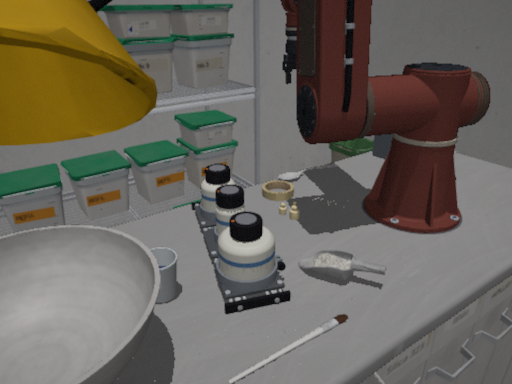

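View pics/wrist0.png

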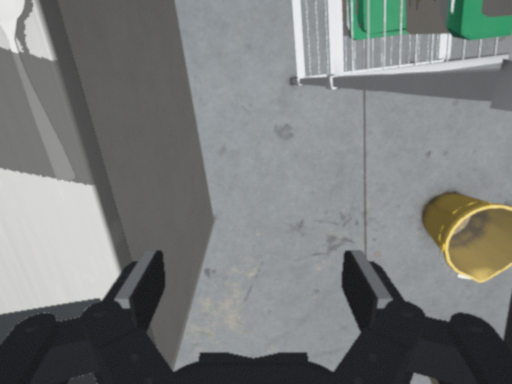

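The scene view shows three jars: the largest has its cap at about (193,209), then come (228,190) and (256,174). The cup is at (153,217), the tape at (326,213) and the scoop at (246,282). In the side view the caps are at (246,226), (230,196) and (218,174). Next I'll measure the jars.

```bash
cat >> h.py <<'E'
def cloud(n,f):
    z=np.load(f'pics/{f}.npz'); c=viewer.calibration(n); d=z['d']
    v,u=np.mgrid[:384,:512]
    P=np.stack([(u-c['cx'])/c['fx']*d,(v-c['cy'])/c['fy']*d,d],-1)
    if 'mount' in c:
        M=c['mount']; P=P@M[:3,:3].T+M[:3,3]
        Rt=R.from_euler('xyz',z['r'],degrees=True).as_matrix(); P=P@Rt.T+z['p']
    else:
        Rm=cv2.Rodrigues(c['rvec'])[0]; P=(P-c['tvec'])@Rm
    return z['im'],P,d>0
E
python3 - <<'E'
from h import *
for n in ['scene','side']:
    im,P,ok=cloud(n,n+'0')
    hsv=cv2.cvtColor(im,cv2.COLOR_RGB2HSV)
    c0={'scene':[(193,209),(228,190),(256,174)],'side':[(246,226),(230,196),(218,174)]}[n]
    for u,v in c0:
        p=P[v,u]; print(n,(u,v),p.round(3),im[v,u])
        m=ok&(np.hypot(P[...,0]-p[0],P[...,1]-p[1])<.08)
        # cap top height
        dark=m&(im.max(-1)<75)&(P[...,2]>p[2]-.05)
        print('  cap z pct',np.percentile(P[dark][:,2],[50,90,97]).round(3))
        white=m&(im.min(-1)>90)&(P[...,2]>.03)&(np.hypot(P[...,0]-p[0],P[...,1]-p[1])<.07)
        for zz in np.arange(.03,.15,.02):
            r=white&(abs(P[...,2]-zz)<.008)
            if r.sum()>10:
                vv,uu=np.nonzero(r); vm=int(np.median(vv))
                q=P[r][:,:2]
                A=np.c_[2*q,np.ones(len(q))]; s=np.linalg.lstsq(A,(q**2).sum(1),rcond=None)[0]
                print('  z',round(zz,2),'n',len(q),'circle',s[:2].round(3),'D',round(2*np.sqrt(s[2]+s[:2]@s[:2]),3))
    for nm,(u,v) in {'scene':dict(cup=(153,225),tape=(326,220),scoop=(246,280),bot=(300,232),spoon=(360,210),lamp=(150,100),lamplow=(205,113)),'side':dict(cup=(165,280),tape=(278,196),scoop=(335,265),lamplow=(100,110))}[n].items(): print(n,nm,P[v,u].round(3))
im=cv2.imread('pics/scene0.png')[150:310,130:370]; cv2.imwrite('pics/sc_c.png',cv2.resize(im,None,fx=3.3,fy=3.3,interpolation=cv2.INTER_CUBIC))
im=cv2.imread('pics/side0.png')[150:320,130:400]; cv2.imwrite('pics/si_c.png',cv2.resize(im,None,fx=2.9,fy=2.9,interpolation=cv2.INTER_CUBIC))
E
```

```text
scene (193, 209) [0.443 0.288 0.148] [30 31 33]
  cap z pct [0.138 0.149 0.15 ]
  z 0.05 n 259 circle [0.466 0.27 ] D 0.119
  z 0.07 n 181 circle [0.463 0.273] D 0.108
  z 0.09 n 162 circle [0.465 0.272] D 0.111
  z 0.11 n 552 circle [0.459 0.276] D 0.087
scene (228, 190) [0.469 0.157 0.146] [22 22 26]
  cap z pct [0.138 0.149 0.15 ]
  z 0.05 n 113 circle [0.492 0.138] D 0.07
  z 0.07 n 91 circle [0.491 0.141] D 0.062
  z 0.09 n 87 circle [0.493 0.139] D 0.066
  z 0.11 n 126 circle [0.465 0.17 ] D 0.058
scene (256, 174) [0.498 0.026 0.146] [21 21 19]
  cap z pct [0.137 0.149 0.15 ]
  z 0.05 n 130 circle [0.521 0.004] D 0.094
  z 0.07 n 109 circle [0.521 0.006] D 0.087
  z 0.09 n 98 circle [0.52  0.007] D 0.086
  z 0.11 n 188 circle [0.518 0.009] D 0.073
scene cup [0.611 0.314 0.039]
scene tape [ 0.323 -0.099  0.015]
scene scoop [0.252 0.289 0.049]
scene bot [0.321 0.025 0.026]
scene spoon [ 0.3   -0.252  0.001]
scene lamp [1.042 0.054 0.279]
scene lamplow [0.67  0.075 0.303]
side (246, 226) [0.468 0.302 0.148] [21 20 26]
  cap z pct [0.138 0.148 0.149]
  z 0.05 n 474 circle [0.468 0.272] D 0.115
  z 0.07 n 285 circle [0.468 0.273] D 0.11
  z 0.09 n 322 circle [0.468 0.272] D 0.111
  z 0.11 n 909 circle [0.468 0.279] D 0.086
side (230, 196) [0.495 0.168 0.145] [24 23 24]
  cap z pct [0.136 0.148 0.149]
  z 0.05 n 42 circle [0.516 0.143] D 0.037
  z 0.07 n 43 circle [0.503 0.148] D 0.047
  z 0.09 n 64 circle [0.502 0.146] D 0.05
  z 0.11 n 156 circle [0.497 0.139] D 0.06
side (218, 174) [0.522 0.039 0.143] [17 15 17]
  cap z pct [0.136 0.148 0.149]
  z 0.05 n 80 circle [0.538 0.017] D 0.063
  z 0.07 n 65 circle [0.532 0.014] D 0.071
  z 0.09 n 64 circle [0.528 0.01 ] D 0.081
  z 0.11 n 156 circle [0.526 0.009] D 0.073
side cup [0.622 0.325 0.054]
side tape [ 0.356 -0.084  0.016]
side scoop [0.287 0.276 0.031]
side lamplow [0.777 0.03  0.305]
```

View pics/sc_c.png

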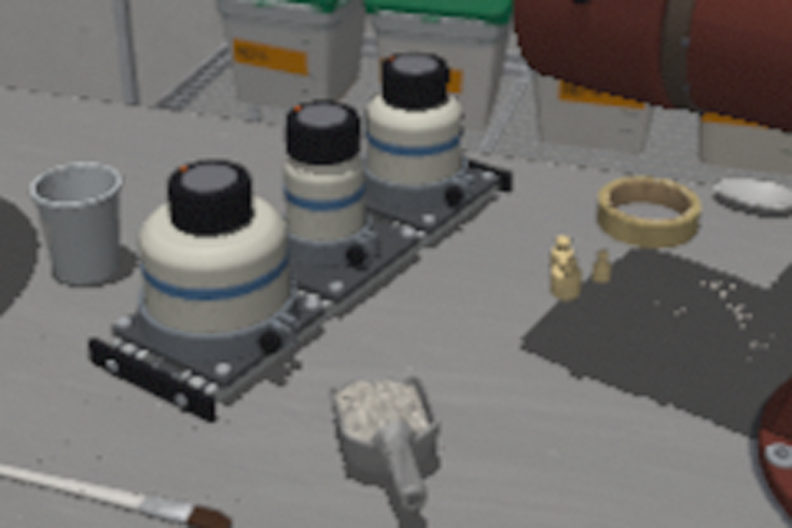

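View pics/si_c.png

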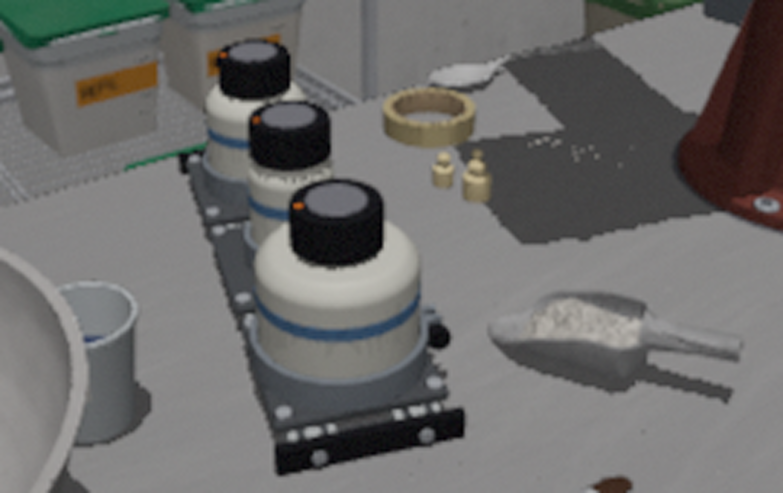

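```bash
python3 - <<'E'
from h import *
lam=[]
for n in ['scene','side']:
    im,P,ok=cloud(n,n+'0')
    hsv=cv2.cvtColor(im,cv2.COLOR_RGB2HSV)
    y=ok&(hsv[...,0]>15)&(hsv[...,0]<30)&(hsv[...,1]>180)&(hsv[...,2]>60)&(P[...,2]>.15)
    q=P[y]; lam.append(q); print(n,len(q),q.min(0).round(3),q.max(0).round(3))
    for zz in (.3,.35,.4,.45,.5):
        s=q[abs(q[:,2]-zz)<.02]
        if len(s): i=np.argsort(np.hypot(s[:,0]-.521,s[:,1]-.006))[3]; print('  ',zz,s[i].round(3),np.hypot(s[i,0]-.521,s[i,1]-.006).round(3))
    # caps top plane: grey disc
    for nm,c in dict(mid=(.521,.006),small=(.493,.139),large=(.467,.272)).items():
        near=ok&(np.hypot(P[...,0]-c[0],P[...,1]-c[1])<.05)
        top=near&(P[...,2]>.145)
        t=P[top]; 
        hull=cv2.minEnclosingCircle(t[:,:2].astype(np.float32))
        g=top&(im.min(-1)>60)
        vv,uu=np.nonzero(g)
        print('  ',nm,'topz',np.median(t[:,2]).round(4),'encl',np.round(hull,3) if 0 else (np.round(hull[0],4),round(hull[1],4)),'disc',P[g].mean(0).round(4),len(t),g.sum())
        o=near&(hsv[...,0]<14)&(hsv[...,1]>140)&(hsv[...,2]>80)&(P[...,2]>.12)
        if o.sum(): print('    dot',P[o].mean(0).round(4),o.sum())
E
```

```text
scene 14485 [ 0.613 -0.406  0.227] [2.586 0.456 0.605]
   0.3 [0.653 0.098 0.319] 0.16
   0.35 [0.651 0.098 0.331] 0.159
   0.4 [0.67  0.105 0.382] 0.179
   0.45 [0.692 0.109 0.432] 0.2
   0.5 [0.713 0.118 0.481] 0.222
   mid topz 0.1494 encl (array([0.5193, 0.0074]), 0.0326) disc [0.522 0.006 0.15 ] 150 85
   small topz 0.1493 encl (array([0.4908, 0.1383]), 0.0333) disc [0.4941 0.1385 0.1498] 194 109
    dot [0.517  0.1478 0.1487] 3
   large topz 0.1492 encl (array([0.4643, 0.272 ]), 0.0319) disc [0.4658 0.2703 0.1498] 268 148
    dot [0.4894 0.2799 0.1486] 1
side 17843 [ 0.619 -0.107  0.225] [1.014 0.417 0.523]
   0.3 [0.658 0.107 0.316] 0.17
   0.35 [0.645 0.128 0.33 ] 0.174
   0.4 [0.694 0.11  0.383] 0.202
   0.45 [0.668 0.179 0.443] 0.226
   0.5 [0.71  0.151 0.495] 0.239
   mid topz 0.1485 encl (array([0.5271, 0.0076]), 0.0323) disc [0.5262 0.0059 0.1489] 197 109
    dot [0.5499 0.0144 0.1487] 4
   small topz 0.1483 encl (array([0.4969, 0.1395]), 0.0317) disc [0.4979 0.1377 0.1487] 285 172
    dot [0.5204 0.1459 0.1484] 7
   large topz 0.1484 encl (array([0.4692, 0.2734]), 0.0317) disc [0.4688 0.2716 0.1488] 442 246
    dot [0.4923 0.2794 0.1482] 8
```

```bash
cat >> h.py <<'E'
def plan(target,yaw,n):
    s=arm.get_state(); p=np.array(s['tcp_pos']); Rt=R.from_euler('xyz',s['eef_rot'],degrees=True)
    y0=s['eef_rot'][2]; T=R.from_euler('xyz',[-90,0,yaw],degrees=True)
    step=(np.array(target)-p)/n
    dy=((yaw-y0+180)%360-180)/n
    print('tilt corr rotvec total',(Rt.inv()*T).as_rotvec(degrees=True).round(2),'ay/row',-dy)
    for i in range(n):
        Ri=R.from_euler('xyz',[-90,0,y0+dy*i],degrees=True)
        print(i,Ri.inv().apply(step).round(4),'ay',round(-dy,2))
def st():
    s=arm.get_state(); print(round(s['time_s'],2),s['tcp_pos'].round(4),s['eef_rot'].round(2),'q',s['qpos'].round(1),'F',s['wrist_force'].round(1),'T',s['ft_torque'].round(2),'w',round(s['width'],4))
E
python3 -c "
from h import *
plan((.523,.0065,.23),60,13)"
```

```text
tilt corr rotvec total [-7.0000e-02 -1.2698e+02 -2.0000e-02] ay/row -9.76798340510311
0 [-0.0309  0.0001  0.0372] ay -9.77
1 [-0.0241  0.0001  0.0419] ay -9.77
2 [-0.0166  0.0001  0.0454] ay -9.77
3 [-0.0087  0.0001  0.0476] ay -9.77
4 [-0.0005  0.0001  0.0483] ay -9.77
5 [0.0077 0.0001 0.0477] ay -9.77
6 [0.0157 0.0001 0.0457] ay -9.77
7 [0.0232 0.0001 0.0424] ay -9.77
8 [0.0301 0.0001 0.0379] ay -9.77
9 [0.0361 0.0001 0.0322] ay -9.77
10 [0.041  0.0001 0.0256] ay -9.77
11 [0.0448 0.0001 0.0183] ay -9.77
12 [0.0472 0.0001 0.0104] ay -9.77
```

carry_out(rows=[{"dx": -0.031,"dz": 0.037,"ay": -9.8},{"dx": -0.024,"dz": 0.042,"ay": -9.8},{"dx": -0.017,"dz": 0.045,"ay": -9.8},{"dx": -0.009,"dz": 0.048,"ay": -9.8},{"dx": 0,"dz": 0.048,"ay": -9.8},{"dx": 0.008,"dz": 0.048,"ay": -9.8},{"dx": 0.016,"dz": 0.046,"ay": -9.8},{"dx": 0.023,"dz": 0.042,"ay": -9.8},{"dx": 0.03,"dz": 0.038,"ay": -9.8}])

```text
invalid input
```

```bash
python3 -c "
from h import *
st();plan((.523,.0065,.23),60,5)"
```

```text
0.15 [ 0.2346 -0.552   0.2307] [-8.999e+01  5.000e-02 -6.698e+01] q [-79.5   6.    5.5  89.6   0.   77.5] F [-0.4  0.5 -0.3] T [ 0.02 -0.    0.02] w 0.0854
tilt corr rotvec total [-7.0000e-02 -1.2698e+02 -2.0000e-02] ay/row -25.396756853268084
0 [-0.0802  0.0001  0.0968] ay -25.4
1 [-3.100e-02  1.000e-04  1.218e-01] ay -25.4
2 [2.420e-02 1.000e-04 1.233e-01] ay -25.4
3 [7.48e-02 1.00e-04 1.01e-01] ay -25.4
4 [1.109e-01 1.000e-04 5.920e-02] ay -25.4
```

All keys are probably needed in every row.

carry_out(rows=[{"dx": -0.031,"dy": 0,"dz": 0.037,"ax": 0,"ay": -9.8,"az": 0,"hand": 0},{"dx": -0.024,"dy": 0,"dz": 0.042,"ax": 0,"ay": -9.8,"az": 0,"hand": 0},{"dx": -0.017,"dy": 0,"dz": 0.045,"ax": 0,"ay": -9.8,"az": 0,"hand": 0},{"dx": -0.009,"dy": 0,"dz": 0.048,"ax": 0,"ay": -9.8,"az": 0,"hand": 0},{"dx": 0,"dy": 0,"dz": 0.048,"ax": 0,"ay": -9.8,"az": 0,"hand": 0},{"dx": 0.008,"dy": 0,"dz": 0.048,"ax": 0,"ay": -9.8,"az": 0,"hand": 0},{"dx": 0.016,"dy": 0,"dz": 0.046,"ax": 0,"ay": -9.8,"az": 0,"hand": 0},{"dx": 0.023,"dy": 0,"dz": 0.042,"ax": 0,"ay": -9.8,"az": 0,"hand": 0},{"dx": 0.03,"dy": 0,"dz": 0.038,"ax": 0,"ay": -9.8,"az": 0,"hand": 0}])

```text
time_s: 1.27
tcp_pos: [0.4339, -0.1636, 0.2312]
eef_rot: [-90.0, -0.0, 21.5]
wrist_force: [1.2, 0.4, 0.4]
width: 0.0855
```

```bash
python3 -c "
from h import *
st();plan((.523,.0065,.23),60,5)"
```

```text
1.27 [ 0.4339 -0.1636  0.2312] [-9.001e+01 -1.000e-02  2.153e+01] q [-36.9 -18.  -16.9  91.1  -0.   31.6] F [1.2 0.4 0.4] T [-0.02 -0.05 -0.03] w 0.0855
tilt corr rotvec total [ 1.000e-02 -3.847e+01  0.000e+00] ay/row -7.693461905687275
0 [0.0291 0.0002 0.0251] ay -7.69
1 [0.0322 0.0002 0.021 ] ay -7.69
2 [0.0347 0.0002 0.0165] ay -7.69
3 [0.0366 0.0002 0.0117] ay -7.69
4 [0.0378 0.0002 0.0067] ay -7.69
```

carry_out(rows=[{"dx": 0.029,"dy": 0,"dz": 0.025,"ax": 0,"ay": -7.7,"az": 0,"hand": 0},{"dx": 0.032,"dy": 0,"dz": 0.021,"ax": 0,"ay": -7.7,"az": 0,"hand": 0},{"dx": 0.035,"dy": 0,"dz": 0.0165,"ax": 0,"ay": -7.7,"az": 0,"hand": 0},{"dx": 0.0365,"dy": 0,"dz": 0.012,"ax": 0,"ay": -7.7,"az": 0,"hand": 0},{"dx": 0.0375,"dy": 0,"dz": 0.007,"ax": 0,"ay": -7.7,"az": 0,"hand": 0},{"dx": 0,"dy": 0,"dz": 0,"ax": 0,"ay": 0,"az": 0,"hand": 0},{"dx": 0,"dy": 0,"dz": 0,"ax": 0,"ay": 0,"az": 0,"hand": 0}])

```text
time_s: 2.15
tcp_pos: [0.5226, 0.0045, 0.231]
eef_rot: [-90.0, 0.0, 59.7]
wrist_force: [0.4, -0.7, -0.3]
width: 0.085
```

```bash
python3 - <<'E'
from h import *
st(); snap('wrist','w1'); im,P,ok=cloud('wrist','w1')
hsv=cv2.cvtColor(im,cv2.COLOR_RGB2HSV)
near=ok&(np.hypot(P[...,0]-.523,P[...,1]-.0065)<.05)
t=near&(P[...,2]>.14)&(P[...,2]<.16)
print('topz',np.median(P[t][:,2]),cv2.minEnclosingCircle(P[t][:,:2].astype(np.float32)))
# ray onto plane: outline of the cap top
m=t.astype(np.uint8); cs,_=cv2.findContours(m,cv2.RETR_EXTERNAL,cv2.CHAIN_APPROX_NONE); c=max(cs,key=cv2.contourArea); print(cv2.fitEllipse(c))
g=t&(im.min(-1)>65)&(hsv[...,1]<60); print('disc',P[g].mean(0).round(4),g.sum(),cv2.minEnclosingCircle(P[g][:,:2].astype(np.float32)))
o=near&(hsv[...,0]<16)&(hsv[...,1]>130)&(hsv[...,2]>80); print('dot',P[o].mean(0).round(4),o.sum())
st()
E
```

```text
2.15 [0.5226 0.0045 0.231 ] [-8.997e+01  3.000e-02  5.968e+01] q [-13.8  -7.5  -7.8  89.7  -0.   16.5] F [ 0.4 -0.7 -0.3] T [-0.02  0.05  0.03] w 0.085
topz 0.14935779620566958 ((0.5226186513900757, 0.006108761299401522), 0.03184935450553894)
((254.9903106689453, 191.05699157714844), (76.97432708740234, 79.51374053955078), 88.07494354248047)
disc [0.5226 0.0067 0.15  ] 2186 ((0.5228286981582642, 0.006003770045936108), 0.031809378415346146)
dot [0.5482 0.0115 0.1495] 50
2.2 [0.5226 0.0041 0.2312] [-8.999e+01  2.000e-02  5.964e+01] q [-13.9  -7.5  -7.8  89.7  -0.   16.5] F [-0.5  0.   0.2] T [ 0.01 -0.04 -0.  ] w 0.0856
```

View pics/w1.png

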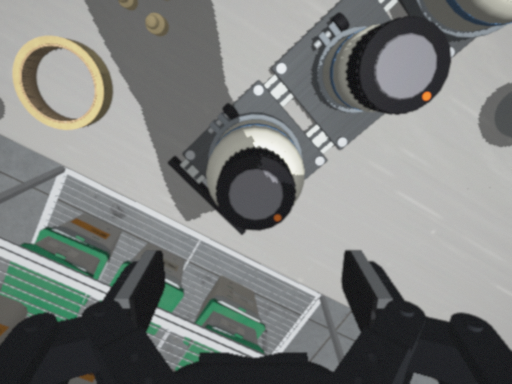

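The wrist view shows the target cap at about (255,190) with its dot at (277,218). It lies centrally under the tool, so I'm moving down in two calls.

carry_out(rows=[{"dx": 0.0015,"dy": 0.03,"dz": 0.001,"ax": 0,"ay": 0,"az": 0,"hand": 0},{"dx": 0,"dy": 0.03,"dz": 0,"ax": 0,"ay": 0,"az": 0,"hand": 0},{"dx": 0,"dy": 0.02,"dz": 0,"ax": 0,"ay": 0,"az": 0,"hand": 0},{"dx": 0,"dy": 0.015,"dz": 0,"ax": 0,"ay": 0,"az": 0,"hand": 0},{"dx": 0,"dy": 0.012,"dz": 0,"ax": 0,"ay": 0,"az": 0,"hand": 0},{"dx": 0,"dy": 0.01,"dz": 0,"ax": 0,"ay": 0,"az": 0,"hand": 0},{"dx": 0,"dy": 0,"dz": 0,"ax": 0,"ay": 0,"az": 0,"hand": 0},{"dx": 0,"dy": 0,"dz": 0,"ax": 0,"ay": 0,"az": 0,"hand": 0}])

```text
time_s: 3.2
tcp_pos: [0.5231, 0.0064, 0.1149]
eef_rot: [-90.0, -0.0, 59.7]
wrist_force: [0.4, -0.3, 0.2]
width: 0.0855
```

```bash
python3 - <<'E'
from h import *
st(); snap('wrist','w2'); snap('scene','s2')
E
```

```text
3.2 [0.5231 0.0064 0.1149] [-9.005e+01 -1.000e-02  5.973e+01] q [-13.6  -7.  -19.4  77.5  -0.   16.6] F [ 0.4 -0.3  0.2] T [-0.09 -0.01 -0.06] w 0.0855
```

View pics/w2.png

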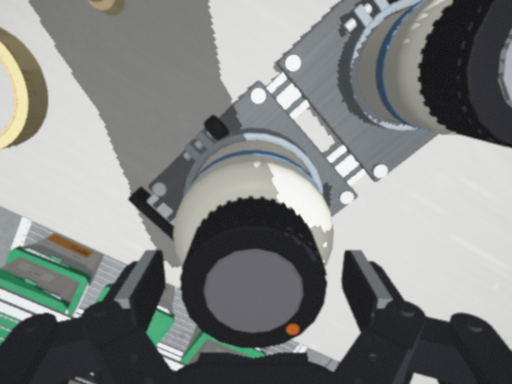

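View pics/s2.png

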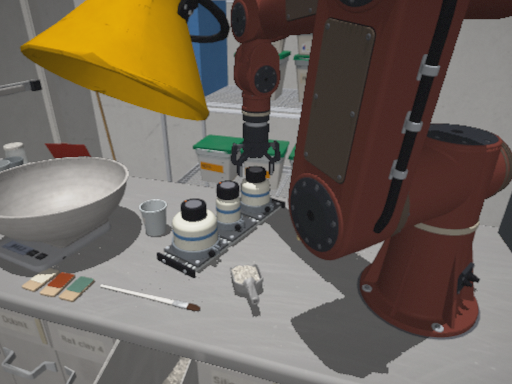

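The cap fills the space between the pads, with its centre at about (253,287) and its dot at (292,329). The scene view shows the gripper astride the far jar's cap. I'm closing the gripper.

carry_out(rows=[{"dx": 0,"dy": 0,"dz": 0,"ax": 0,"ay": 0,"az": 0,"hand": 255},{"dx": 0,"dy": 0,"dz": 0,"ax": 0,"ay": 0,"az": 0,"hand": 255},{"dx": 0,"dy": 0,"dz": 0,"ax": 0,"ay": 0,"az": 0,"hand": 255},{"dx": 0,"dy": 0,"dz": 0,"ax": 0,"ay": 0,"az": 0,"hand": 255},{"dx": 0,"dy": 0,"dz": 0,"ax": 0,"ay": 0,"az": 0,"hand": 255},{"dx": 0,"dy": 0,"dz": 0,"ax": 0,"ay": 0,"az": 0,"hand": 255}])

```text
time_s: 4.05
tcp_pos: [0.5232, 0.0064, 0.115]
eef_rot: [-90.1, -0.0, 59.7]
wrist_force: [-0.3, 0.4, 5.5]
width: 0.0604
```

```bash
cat >> h.py <<'E'
def dot(f):
    st(); snap('wrist',f); im,P,ok=cloud('wrist',f); hsv=cv2.cvtColor(im,cv2.COLOR_RGB2HSV)
    s=arm.get_state()
    near=ok&(np.hypot(P[...,0]-s['tcp_pos'][0],P[...,1]-s['tcp_pos'][1])<.06)&(P[...,2]>.12)&(P[...,2]<.4)
    o=near&(hsv[...,0]<16)&(hsv[...,1]>130)&(hsv[...,2]>80)
    if o.sum():
        p=np.median(P[o],0); print('dot',p.round(4),o.sum(),'ang about (.5226,.0062)',np.degrees(np.arctan2(p[1]-.0062,p[0]-.5226)).round(1))
    else: print('no dot')
E
python3 -c "
from h import *
dot('w3')"
```

```text
4.05 [0.5232 0.0064 0.115 ] [-9.006e+01 -2.000e-02  5.972e+01] q [-13.6  -7.  -19.4  77.5  -0.   16.6] F [-0.3  0.4  5.5] T [0.13 0.14 0.03] w 0.0604
dot [0.5483 0.0114 0.1494] 143 ang about (.5226,.0062) 11.5
```

View pics/w3.png

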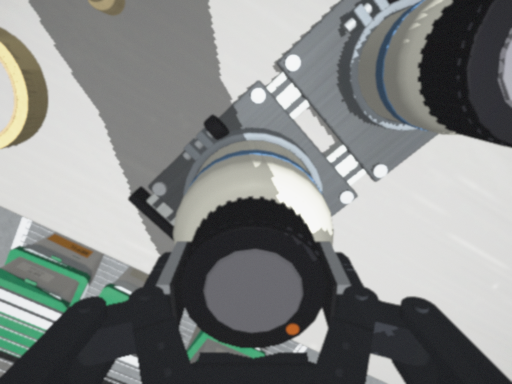

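The pads hold the cap (opening 60 mm, dot at 11.5°). I'll first try counter-clockwise seen from above, which is −ay.

carry_out(rows=[{"dx": 0,"dy": 0,"dz": 0,"ax": 0,"ay": -5,"az": 0,"hand": 255},{"dx": 0,"dy": 0,"dz": 0,"ax": 0,"ay": -5,"az": 0,"hand": 255},{"dx": 0,"dy": 0,"dz": 0,"ax": 0,"ay": -5,"az": 0,"hand": 255},{"dx": 0,"dy": 0,"dz": 0,"ax": 0,"ay": -5,"az": 0,"hand": 255},{"dx": 0,"dy": 0,"dz": 0,"ax": 0,"ay": 0,"az": 0,"hand": 255}])

```text
time_s: 4.72
tcp_pos: [0.5234, 0.0063, 0.115]
eef_rot: [-90.1, 0.0, 79.7]
wrist_force: [1.2, -0.3, 6.7]
width: 0.0606
```

```bash
python3 -c "
from h import *
dot('w4')"
```

```text
4.72 [0.5234 0.0063 0.115 ] [-90.1   0.   79.7] q [-13.6  -7.  -19.4  77.5   0.   -3.3] F [ 1.2 -0.3  6.7] T [ 0.11 -0.29  0.01] w 0.0606
dot [0.5452 0.0195 0.1494] 146 ang about (.5226,.0062) 30.5
```

View pics/w4.png

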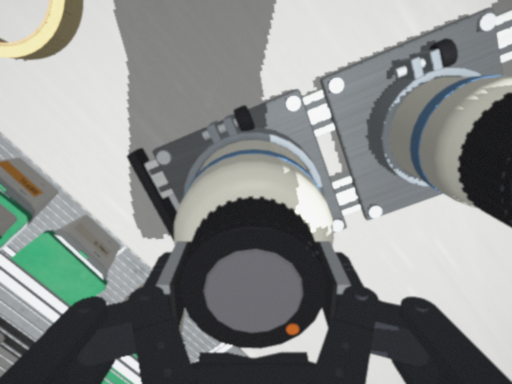

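The cap turned with the gripper: its dot went from 11.5° to 30.5° and stayed at (292,329) in the picture. The thread is therefore right-hand. I'm continuing to about 66° in total.

carry_out(rows=[{"dx": 0,"dy": 0,"dz": 0,"ax": 0,"ay": -6,"az": 0,"hand": 255},{"dx": 0,"dy": 0,"dz": 0,"ax": 0,"ay": -8,"az": 0,"hand": 255},{"dx": 0,"dy": 0,"dz": 0,"ax": 0,"ay": -8,"az": 0,"hand": 255},{"dx": 0,"dy": 0,"dz": 0,"ax": 0,"ay": -8,"az": 0,"hand": 255},{"dx": 0,"dy": 0,"dz": 0,"ax": 0,"ay": -8,"az": 0,"hand": 255},{"dx": 0,"dy": 0,"dz": 0,"ax": 0,"ay": -8,"az": 0,"hand": 255},{"dx": 0,"dy": 0,"dz": 0,"ax": 0,"ay": 0,"az": 0,"hand": 255},{"dx": 0,"dy": 0,"dz": 0,"ax": 0,"ay": 0,"az": 0,"hand": 255}])

```text
time_s: 5.78
tcp_pos: [0.5233, 0.0064, 0.115]
eef_rot: [-90.1, 0.1, 125.6]
wrist_force: [0.8, 0.1, 6.6]
width: 0.0605
```

```bash
python3 -c "
from h import *
dot('w5')"
```

```text
5.78 [0.5233 0.0064 0.115 ] [-9.0060e+01  6.0000e-02  1.2561e+02] q [-13.6  -7.  -19.4  77.5   0.  -49.2] F [0.8 0.1 6.6] T [ 0.19 -0.12 -0.01] w 0.0605
dot [0.5288 0.0312 0.1494] 144 ang about (.5226,.0062) 76.2
```

View pics/w5.png

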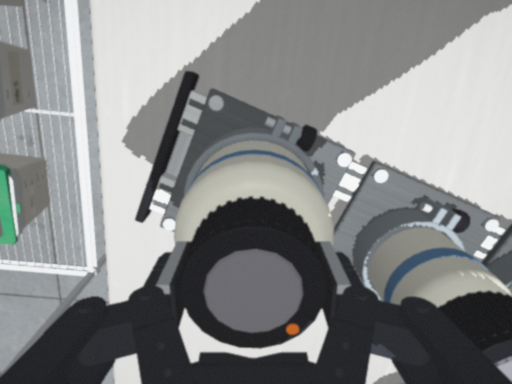

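The dot is now at 76°, so the cap has turned about 65° and lies between free and stop. I'm lifting a little and checking the force.

carry_out(rows=[{"dx": 0,"dy": -0.003,"dz": 0,"ax": 0,"ay": 0,"az": 0,"hand": 255},{"dx": 0,"dy": -0.004,"dz": 0,"ax": 0,"ay": 0,"az": 0,"hand": 255},{"dx": 0,"dy": -0.005,"dz": 0,"ax": 0,"ay": 0,"az": 0,"hand": 255},{"dx": 0,"dy": 0,"dz": 0,"ax": 0,"ay": 0,"az": 0,"hand": 255}])

```text
time_s: 6.32
tcp_pos: [0.523, 0.0064, 0.1267]
eef_rot: [-90.0, 0.0, 125.7]
wrist_force: [0.0, 0.4, -1.4]
width: 0.0606
```

```bash
python3 -c "
from h import *
dot('w6')"
```

```text
6.33 [0.523  0.0064 0.1267] [-9.0020e+01  3.0000e-02  1.2571e+02] q [-13.6  -7.2 -18.4  78.8  -0.  -49.3] F [ 0.   0.4 -1.4] T [-0.01 -0.    0.04] w 0.0606
dot [0.5283 0.0309 0.1611] 139 ang about (.5226,.0062) 77.0
```

The cap came up freely: its dot rose 11.7 mm and the force is about −1 N, roughly the cap's weight. Lifting on.

carry_out(rows=[{"dx": 0,"dy": -0.008,"dz": 0,"ax": 0,"ay": 0,"az": 0,"hand": 255},{"dx": 0,"dy": -0.014,"dz": 0,"ax": 0,"ay": 0,"az": 0,"hand": 255},{"dx": 0,"dy": -0.02,"dz": 0,"ax": 0,"ay": 0,"az": 0,"hand": 255},{"dx": 0,"dy": -0.02,"dz": 0,"ax": 0,"ay": 0,"az": 0,"hand": 255},{"dx": 0,"dy": -0.018,"dz": 0,"ax": 0,"ay": 0,"az": 0,"hand": 255},{"dx": 0,"dy": -0.012,"dz": 0,"ax": 0,"ay": 0,"az": 0,"hand": 255},{"dx": 0,"dy": -0.006,"dz": 0,"ax": 0,"ay": 0,"az": 0,"hand": 255},{"dx": 0,"dy": 0,"dz": 0,"ax": 0,"ay": 0,"az": 0,"hand": 255},{"dx": 0,"dy": 0,"dz": 0,"ax": 0,"ay": 0,"az": 0,"hand": 255},{"dx": 0,"dy": 0,"dz": 0,"ax": 0,"ay": 0,"az": 0,"hand": 255}])

```text
time_s: 7.62
tcp_pos: [0.5225, 0.0065, 0.2237]
eef_rot: [-90.0, -0.0, 125.7]
wrist_force: [-1.5, -0.2, -1.2]
width: 0.0609
```

```bash
python3 - <<'E'
from h import *
dot('w7'); snap('side','side7'); snap('scene','scene7')
for n in ['side','scene']:
    im,P,ok=cloud(n,n+'7'); im0,P0,ok0=cloud(n,n+'0')
    for nm,c in dict(mid=(.5226,.0062),small=(.494,.139),large=(.467,.272)).items():
        near=ok&(np.hypot(P[...,0]-c[0],P[...,1]-c[1])<.034)&(im.max(-1)<75)
        a=P[near]; print(n,nm,np.percentile(a[:,2],[2,50,98]).round(3) if len(a) else None)
st()
a=cv2.imread('pics/side7.png')[110:330,120:400]; b=cv2.imread('pics/scene7.png')[90:310,130:410]
cv2.imwrite('pics/both7.png',np.hstack([cv2.resize(x,None,fx=1.4,fy=1.4) for x in (a,b)]))
E
```

```text
7.62 [0.5225 0.0065 0.2237] [-8.9960e+01 -4.0000e-02  1.2572e+02] q [-13.6  -7.6  -8.7  89.   -0.  -49.4] F [-1.5 -0.2 -1.2] T [0.01 0.05 0.03] w 0.0609
dot [0.5279 0.031  0.2581] 138 ang about (.5226,.0062) 77.8
side mid [0.228 0.31  0.496]
side small [0.114 0.137 0.149]
side large [0.114 0.138 0.149]
scene mid [0.229 0.299 0.561]
scene small [0.119 0.137 0.15 ]
scene large [0.118 0.139 0.15 ]
7.78 [0.5226 0.0065 0.224 ] [-8.9980e+01 -1.0000e-02  1.2572e+02] q [-13.6  -7.6  -8.7  89.   -0.  -49.4] F [ 0.6  0.1 -1. ] T [-0.05 -0.04  0.02] w 0.0609
```

View pics/both7.png

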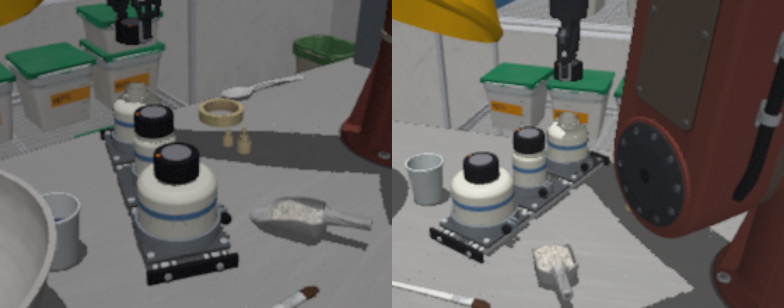

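View pics/w7.png

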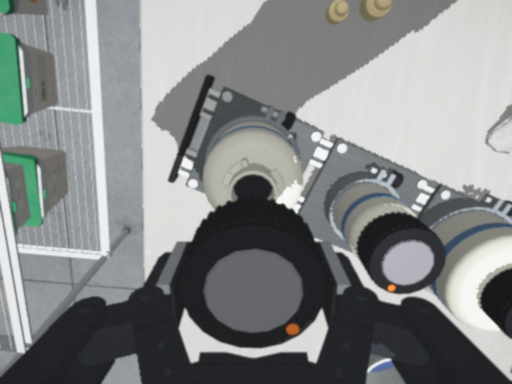

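Both pictures show the cap held level above its own open jar, with its lower edge near z 0.225 against the rim at 0.138, so about 87 mm of air. The other two caps sit at their first height and the bystanders have not moved, so I'm handing in.

```bash
python3 -c "
from h import *
print(ticket.hand_in()); st()"
```

```text
the job is handed in; nothing more can be done
None
the job is handed in; nothing more can be done
```

The middle-sized jar's cap is off and held level straight above its own jar, and the job was handed in at about 7.8 s of the 48 s. The hand-in gives no verdict.

- **Which jar:** the three jars measured about 111, 66 and 87 mm across, so the middle-sized one is the jar at the far end of the rail, near (0.523, 0.006).
- **Turning:** I tried counter-clockwise from above first and it turned at once, so the thread is right-hand. The orange dot went from 11.5° to 76°, about 65° of turn, which is past the 52° where it comes free and short of the 83° stop.
- **Lifting:** it came up freely, with only about 1 N on the wrist, roughly the cap's weight.
- **Last checks:**
  - The cap's lower edge is about 87 mm above the mouth.
  - The tool is within about 1 mm of the jar's axis and is level.
  - The grip is steady at 61 mm opening.
  - The small and large caps are at their starting height.
  - The cup, tape and scoop look undisturbed by eye; I did not measure their positions again.

No check failed or disagreed. The first move call was refused before anything moved, because each row must give all seven values.

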